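# Crank the bean bin shutter open and hold the humidity probe in its guide

### The job

Crank the handwheel on top of the bean bin until the notch in its round steel shutter is centred over the guide hole in the lid. Then lift the probe by its black handle out of its stand and lower its rod upright through the guide hole, without touching the bin, its shutter or the hole's wall, until the small collar on the rod is level with the mouth of the hole. Finish while still holding the probe there, still and centred in the hole; leave the jars, cup and tamper alone.

Things in the scene. Friction and masses are not known exactly. Their poses are not given: they have to be found in the camera images.
- bin: Fixed bean bin, 230 x 230 mm square, clear walls and a dark red lid 25 mm thick whose top is 90 mm above the table; inside it is empty above 28 mm over the table. Origin at the centre of its underside; z up, x points from the wheel's axis to the guide hole. A round steel shutter disc (radius 108 mm, 4 mm thick, top 97 mm above the table) turns on the lid and carries a handwheel (outer radius 57 mm, top of rim and hub 113 mm above the table).
- guide (a point): Centre of the mouth of the guide hole, on the lid's top face (90 mm above the table), 88 mm from the wheel's axis. The hole is round and vertical, 22 mm in diameter, 25 mm long, open below into the bin, with a brass lining 29 mm across outside; at the start the shutter covers it.
- wheel_axis (a point): Point on the vertical axis of the handwheel and shutter, at the height of the middle of the crank grip (140 mm above the table). Wheel and shutter are one piece, turn freely either way without a stop for well over a full turn, and stay where they are left (friction 0.1 N m).
- notch (a point): Centre of the shutter's notch, 88 mm from the wheel's axis, 95 mm above the table. The notch is a sector 0.9 rad wide, open from radius 46 mm to the disc's edge. It turns with the wheel; it must come over guide.
- crank (a point): Middle of the crank grip on the wheel's rim: an upright black cylinder 18 mm in diameter, from 113 to 160 mm above the table, fixed to the wheel 52 mm from its axis, on the side opposite the notch.
- stand: Fixed probe stand, base 110 x 110 mm, top plate 90 x 90 mm with its upper face 140 mm above the table; an 18 mm hole in its centre, through which the probe's rod hangs. Origin at the centre of its underside.
- probe_grip (a point): Loose probe (about 120 g), upright at the start. This is the middle of its black handle: an upright cylinder 24 mm in diameter, from 30 mm below to 25 mm above this point. Below the handle is a steel flange 32 mm across and 5 mm thick which rests on the stand's top plate (flange underside 35 mm below this point). z of the point runs up the probe.
- probe_collar (a point): Middle of the collar on the probe's rod, 13 mm in diameter and 4 mm high, 120 mm below probe_grip. The rod is 10 mm in diameter.
- probe_tip (a point): Lower end of the probe's rod, on its axis, 45 mm below the collar and 165 mm below probe_grip.
- tamper: Bystander: steel coffee tamper, 58 mm across, 85 mm tall. Origin at the centre of its underside.
- cup: Bystander: orange espresso cup, 62 mm across, 55 mm tall. Origin at the centre of its underside.
- jar_left: Bystander: square bean jar 90 mm wide, 150 mm tall with a round red lid, on the left. Origin at the centre of its underside.
- jar_right: Bystander: the same kind of jar, on the right.
There are look-alikes about, which are no part of the job. Of the things like the part that bears probe_grip, leave any that is green or orange; of the rest the smaller one is meant.

How it is judged:
By the outcome, as a careful person would: the job done as asked, in the order asked, and still so for the second after the job is handed in, while the arm keeps its last pose, push and grip.
It also fails if it takes over 72 s, if anything falls off the work surface, if the arm or the gripper's body presses on something with over 40 N, if the wrist force passes 120 N, or if a joint passes its speed limit or range.

### The arm

A 6-joint arm with a two-finger parallel gripper is mounted at the origin on the work surface. World frame = base frame: x ahead of the robot, y to its left, z up, the work surface at z = 0. Lengths are in m, angles in degrees, forces in N, time in s.
With the tool pointing down it reaches from about 0.4 to 0.825 m from the base axis. Payload 7 kg.
Tool frame: the origin (TCP) lies where the fingers leave the gripper's body, on its centre line; the fingertips stand 66 mm ahead of it and the grasp point (between the pads) lies 47 mm ahead of it; z points along the fingers, y is the direction in which the jaws open and shut (so a half turn about z gives the same grasp; the last joint's range is limited). The gripper opens to 88 mm and grips with 3 to 60 N. Pads are 19 mm wide; open, the fingers measure 130 mm over their backs; the gripper's body (78 mm by 193 mm) begins 47 mm behind the grasp point.
Start: joints at [-51.331, 20.546, 0.682, 0, -70.136, -16.507], TCP at [0.255, -0.625, 0.292] pointing down, gripper open.
Joint ranges: [-176.03, 176.03], [-82.01, 121.73], [-58.28, 71.71], [-173.87, 95.51], [-174.79, -0.11], [-173.66, 173.66]. Speed limits (degrees/s): [136.94, 136.94, 172.46, 180, 180, 180].

### API

Orientations are given as [roll, pitch, yaw] about the fixed x, y, z axes, in that order (R = Rz(yaw) Ry(pitch) Rx(roll)).
In Python, from plant import get_obs, snapshot, close_job gives the robot as it stands.
- The arm moves only by the tool play_rows, never from a script. Its argument "series" is a list of rows, each a list of 5 numbers: the opening in per cent of the stroke, from 0 (shut) to 100 (fully open), then the shift along the tool's x, y, z in m, then the turn about the tool's z in degrees. In form: [[jaw, dx, dy, dz, spin], ...]. A call has 1 to 10 rows; each row is the pose to reach, as a shift and turn from the pose commanded when the call began, along the tool's axes at that moment; what a row does not reach only later rows make up. A row lasts 1/10 s, in which the tool goes at most 50 mm and 8.59 degrees, less where a joint would pass 70% of its speed; a pose out of reach is approached as far as the arm can. A call with a gripper value outside its range is refused whole. The fingers move at their own pace and stop on an object; the grip force is fixed at half the most. Time passes only in rows, so rows that repeat a pose let the fingers close. It gives the time, the measured TCP pose, the force and the opening at its end, in the units of the state.
- get_obs(): the state, without advancing time (a new reading comes with each control period).
- snapshot(name): name is "scene" or "top"; returns a dict with "frame" (420x560x3 uint8, red, green, blue), "z_map" (420x560 float32, m along the optical axis (not along the pixel's ray), 0 where there is no reading), "mtx" (3x3 intrinsics, pixels), "camera_from_world" (4x4, takes a point from world to camera coordinates). Camera axes: x right, y up, looking along -z (the intrinsics and any distortion apply to the point x, -y, -z); pixel columns grow to the right and rows downward; lengths in m; the calibration is good to about 2 mm. A picture is of the moment at which its call begins.
- close_job(): hands the job in, once; it reports no verdict.
The state is a dict: "clock": time; "joint_pos": joint angles; "qvel": joint speeds; "tau": joint torques, N m; "tool_pos": TCP position; "orientation": TCP orientation; "force": force on the tool from outside, world axes, zero at the start; "moment": the same for the moment, N m; "opening": finger opening in m.
Only numpy, scipy, OpenCV 4.12 (cv2) and the standard library are available. Lean on these libraries where they do the work, as an engineer would, in place of code of your own. Each camera call takes 0.05 s, during which the arm holds its last target.

## Working session

There is one attempt and no reset: what is moved stays moved. The work goes in short steps, Python scripts to look and compute and a tool call to move; the robot and the scene stay as the last step left them, time stands still between calls to the robot, and variables do not carry over. Pictures are saved under pics/ and viewed, and the job is handed in when it is done.

Besides the shell and the picture viewer there is one more tool, called after "Call:" as a command line: name --pt "numbers of a row" for each row, then --argument value for the rest. play_rows: Moves the arm, as the interface text tells. Its arguments: {"type":"object","properties":{"series":{"type":"array"}},"required":["series"]}

```bash
ls; mkdir -p pics; cat > h.py <<'E'
import numpy as np, cv2
from plant import get_obs, snapshot, close_job
def save(s,n): cv2.imwrite('pics/'+n, cv2.cvtColor(s['frame'],cv2.COLOR_RGB2BGR))
def proj(s,P):
    P=np.atleast_2d(P); T=s['camera_from_world']; c=P@T[:3,:3].T+T[:3,3]
    q=np.c_[c[:,0],-c[:,1],-c[:,2]]@s['mtx'].T; return q[:,:2]/q[:,2:]
def ray(s,uv):
    uv=np.atleast_2d(uv).astype(float); d=np.c_[uv,np.ones(len(uv))]@np.linalg.inv(s['mtx']).T
    d=d*[1,-1,-1]; T=s['camera_from_world']; R=T[:3,:3]; return -R.T@T[:3,3], d@R
def onplane(s,uv,z):
    o,d=ray(s,uv); return o+d*((z-o[2])/d[:,2])[:,None]
def world(s):
    h,w=s['z_map'].shape; u,v=np.meshgrid(np.arange(w),np.arange(h))
    o,d=ray(s,np.c_[u.ravel(),v.ravel()]); return (o+d*s['z_map'].ravel()[:,None]).reshape(h,w,3)
E
python3 - <<'E'
from h import *
for n in('scene','top'):
    s=snapshot(n); save(s,n+'0.png'); np.savez('pics/'+n+'0.npz',**s); print(s['mtx'],s['camera_from_world'],[k for k in s])
print(get_obs())
E
```

```text
pics
[[391.1619577    0.         276.60894696]
 [  0.         391.1619577  208.9851257 ]
 [  0.           0.           1.        ]] [[ 0.86353486  0.50386604 -0.02065328 -0.50148032]
 [-0.32361907  0.58510372  0.74358882  0.07882546]
 [ 0.38675347 -0.63543107  0.66831812 -1.25072506]
 [ 0.          0.          0.          1.        ]] ['frame', 'z_map', 'mtx', 'camera_from_world']
[[427.20040048   0.         284.84040191]
 [  0.         427.20040048 210.95524897]
 [  0.           0.           1.        ]] [[ 0.02131474 -0.99976416 -0.00415898  0.00148009]
 [ 0.9975182   0.02098727  0.06720847 -0.5747417 ]
 [-0.06710533 -0.00558119  0.99773029 -1.35173823]
 [ 0.          0.          0.          1.        ]] ['frame', 'z_map', 'mtx', 'camera_from_world']
{'clock': 0.1, 'joint_pos': array([-5.13319378e+01,  2.05879310e+01,  6.39194173e-01, -1.47961906e-02,
       -7.01354289e+01, -1.65051094e+01]), 'qvel': array([-0.03216101, -0.05485972,  0.11770959,  0.05207948,  0.11899374,
       -0.19112089]), 'tau': array([-1.24420087e-03, -5.84163558e+01,  2.93751204e+01,  7.01564535e+00,
        1.01459402e-02, -4.75429351e-05]), 'tool_pos': array([ 0.25446678, -0.62484262,  0.29132008]), 'orientation': array([ 1.79915350e+02, -1.05764234e-02, -1.57842077e+02]), 'force': array([-0.9295246 , -0.85434568,  0.46794044]), 'moment': array([-0.02394579,  0.00846586,  0.00490633]), 'opening': 0.08768120814307184}
```

View pics/scene0.png

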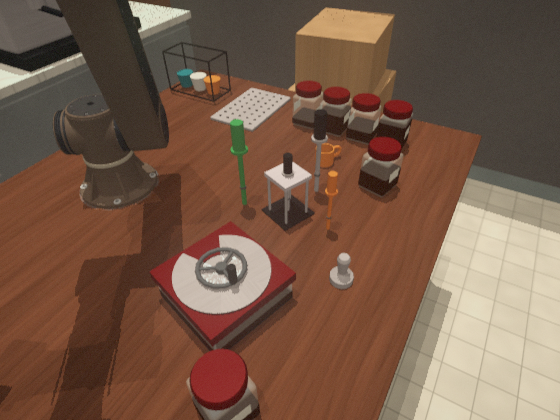

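View pics/top0.png

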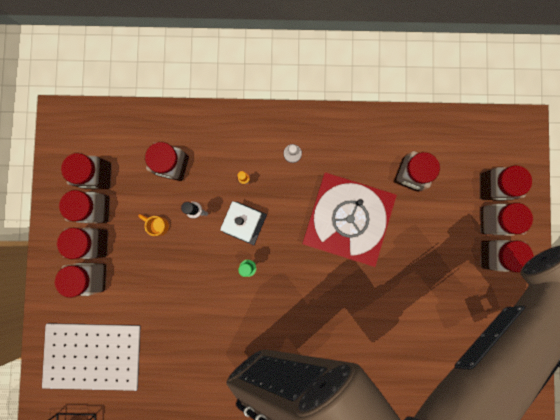

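```bash
python3 - <<'E'
from h import *
a=dict(np.load('pics/scene0.npz'));b=dict(np.load('pics/top0.npz'))
A=cv2.cvtColor(a['frame'],cv2.COLOR_RGB2BGR);B=cv2.cvtColor(b['frame'],cv2.COLOR_RGB2BGR)
r=lambda x,s:cv2.resize(x,s,interpolation=cv2.INTER_CUBIC)
cv2.imwrite('pics/c1.png',np.vstack([np.hstack([r(A[210:350,140:305],(400,340)),r(B[165:275,290:405],(400,383))[:340]]),np.hstack([r(A[100:240,225:345],(290,260)),r(B[140:285,170:280],(200,260)),np.zeros((260,310,3),np.uint8)])]))
W=world(b);print('table z',W[330,200],W[300,300])
for uv in [(242,218),(192,209),(247,268),(243,177),(350,218),(240,222)]: print(uv,W[uv[1],uv[0]])
W=world(a)
for uv in [(288,157),(319,120),(238,130),(332,180),(232,270)]: print(uv,W[uv[1],uv[0]])
E
```

```text
table z [ 1.88755264e-01  2.76846525e-01 -2.64308977e-05] [ 2.90524319e-01 -4.09950209e-02 -2.08514289e-04]
(242, 218) [0.54149202 0.13410106 0.17489234]
(192, 209) [0.55818898 0.25746548 0.26331324]
(247, 268) [0.4071046  0.10739259 0.27013251]
(243, 177) [0.65692439 0.13306194 0.1887801 ]
(350, 218) [ 0.55128172 -0.181687    0.11342801]
(240, 222) [0.52905492 0.13680494 0.1990529 ]
(288, 157) [0.53948991 0.13638456 0.1993892 ]
(319, 120) [0.565502   0.25735772 0.25186368]
(238, 130) [0.41506756 0.10239176 0.26050477]
(332, 180) [0.66701888 0.12763689 0.17894925]
(232, 270) [ 0.60305658 -0.2084372   0.15678652]
```

View pics/c1.png

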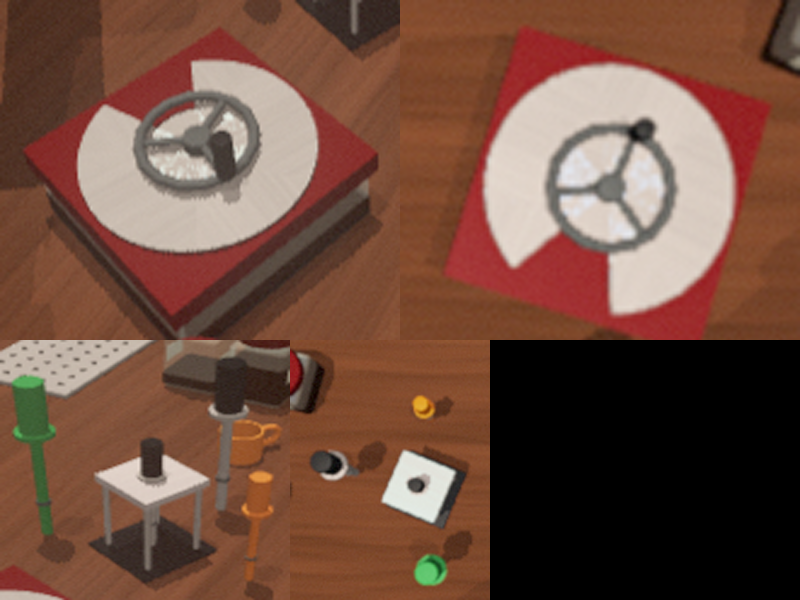

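```bash
cat >> h.py <<'E'
def bigc(m):
    c,_=cv2.findContours(m.astype(np.uint8),cv2.RETR_EXTERNAL,cv2.CHAIN_APPROX_NONE); return max(c,key=cv2.contourArea)
def circfit(P):
    A=np.c_[2*P,np.ones(len(P))]; b=(P**2).sum(1); x=np.linalg.lstsq(A,b,rcond=None)[0]; return x[:2],np.sqrt(x[2]+x[:2]@x[:2])
def circrob(P,r,n=8):
    c,R=circfit(P)
    for _ in range(n):
        d=abs(np.linalg.norm(P-c,axis=1)-R); k=d<max(.0025,np.median(d)); c,R=circfit(P[k]); P=P[k] if k.sum()>30 else P
    return c,R
def bin_meas(s,roi,dbg=None):
    x0,x1,y0,y1=roi; f=np.zeros_like(s['frame']); f[y0:y1,x0:x1]=s['frame'][y0:y1,x0:x1]
    h=cv2.cvtColor(f,cv2.COLOR_RGB2HSV); red=((h[...,0]<8)|(h[...,0]>172))&(h[...,1]>150)&(h[...,2]>60)
    wh=(h[...,1]<70)&(h[...,2]>140)
    wh=cv2.morphologyEx(wh.astype(np.uint8),cv2.MORPH_OPEN,np.ones((3,3)))
    W=world(s); 
    wh&=((W[...,2]>.085)&(W[...,2]<.108)).astype(np.uint8)
    c=bigc(wh)[:,0,:]; P=onplane(s,c,.097)[:,:2]; ax,R=circrob(P,.108)
    q=(red|(wh>0)); q=cv2.morphologyEx(q.astype(np.uint8),cv2.MORPH_CLOSE,np.ones((7,7)))
    cc=bigc(q&((W[...,2]>.08)).astype(np.uint8))[:,0,:]; L=onplane(s,cc,.09)[:,:2]
    rect=cv2.minAreaRect((L*1000).astype(np.float32))
    return ax,R,rect,c
E
python3 - <<'E'
from h import *
a=dict(np.load('pics/scene0.npz'));b=dict(np.load('pics/top0.npz'))
for n,s,roi in(('top',b,(290,405,165,275)),('scene',a,(145,300,220,350))):
    ax,R,rect,c=bin_meas(s,roi); print(n,'axis',ax.round(4),'R',R.round(4),'lid',rect)
    W=world(s)
    # depth sanity of disc
    # notch: red pixels inside disc annulus
    x0,x1,y0,y1=roi; h=cv2.cvtColor(s['frame'],cv2.COLOR_RGB2HSV)
    v,u=np.mgrid[y0:y1,x0:x1]; P=onplane(s,np.c_[u.ravel(),v.ravel()],.094)[:,:2]-ax
    rr=np.linalg.norm(P,axis=1); th=np.degrees(np.arctan2(P[:,1],P[:,0])); hh=h[y0:y1,x0:x1].reshape(-1,3)
    red=((hh[:,0]<8)|(hh[:,0]>172))&(hh[:,1]>150); k=(rr>.065)&(rr<.1)&red
    t0=np.degrees(np.angle(np.exp(1j*np.radians(th[k])).mean())); print('notch ang',t0,'spread',np.percentile((th[k]-t0+180)%360-180,[2,98]),k.sum())
    # crank: pixels with z in .125-.165 near
    k=(W[...,2]>.15)&(W[...,2]<.165)&(np.linalg.norm(W[...,:2]-ax,axis=2)<.075); print('crank',W[k].mean(0),k.sum(), np.degrees(np.arctan2(*(W[k].mean(0)[:2]-ax)[::-1])))
    # stand plate
    near=np.linalg.norm(W[...,:2]-[.535,.135],axis=2)<.075
    k=near&(abs(W[...,2]-.14)<.006); L=W[k][:,:2]; print('plate',cv2.minAreaRect((L*1000).astype(np.float32)),W[k].mean(0))
    k=near&(W[...,2]>.15)&(W[...,2]<.215); print('handle',W[k].mean(0),np.ptp(W[k],axis=0),W[k].max(0),k.sum())
    vv,uu=np.nonzero(k); print('px',uu.min(),uu.max(),vv.min(),vv.max())
    k=near&(W[...,2]>.194)&(W[...,2]<.206); print('handle top',W[k].mean(0),k.sum(), (W[k].max(0)+W[k].min(0))/2)
E
```

```text
top axis [ 0.5512 -0.1839] R 0.1063 lid ((551.2656860351562, -183.45909118652344), (232.92320251464844, 230.28494262695312), 73.6602783203125)
notch ang 155.86599561300818 spread [-21.67994862  21.57015432] 254
crank [ 0.59812891 -0.20249702  0.158262  ] 33 -21.639771283546665
plate ((535.1907348632812, 144.01507568359375), (90.41954803466797, 90.0356674194336), 68.4896240234375) [0.53499791 0.14323109 0.13889894]
handle [0.5345061  0.14195238 0.19319518] [0.02245935 0.02201477 0.05135193] [0.54584877 0.15401292 0.20301724] 72
px 234 243 216 224
handle top [0.53500725 0.14385911 0.19829727] 57 [0.5346191  0.14394119 0.19874587]
scene axis [ 0.5507 -0.1841] R 0.1063 lid ((551.4099731445312, -183.54440307617188), (233.38157653808594, 238.52764892578125), 73.65675354003906)
notch ang 155.7282154423137 spread [-23.47156227  21.22229569] 251
crank [ 0.59875214 -0.20574284  0.15888549] 77 -24.30332510361401
plate ((533.018798828125, 144.1316375732422), (92.97119903564453, 94.13037872314453), 68.79547882080078) [0.53859895 0.13395014 0.14153219]
handle [0.53613773 0.13731894 0.18154213] [0.02262255 0.02396588 0.05389828] [0.54618255 0.15339148 0.20455909] 182
px 283 291 152 173
handle top [0.53472883 0.14050101 0.2005245 ] 59 [0.53475012 0.14240778 0.1994128 ]
```

```bash
cat >> h.py <<'E'
def rel(targets,o=None):
    """targets: list of (x,y,z,yaw) tcp world -> dx,dy,dz,spin"""
    o=o or get_obs(); p=o['tool_pos']; psi=np.radians(o['orientation'][2]); x=np.array([np.cos(psi),np.sin(psi)]); y=np.array([np.sin(psi),-np.cos(psi)])
    for t in targets:
        d=np.array(t[:3])-p; sp=-((t[3]-o['orientation'][2]+180)%360-180)
        print([round(float(v),4) for v in (d[:2]@x,d[:2]@y,-d[2])],round(float(sp),2))
E
python3 - <<'E'
from h import *
rel([(.5984,-.2053,.27,-24.2)])
E
```

```text
[-0.4768, 0.2588, 0.0213] -133.64
```

Pictures: the bin lid is at scene (225,280) and top (350,218). Its notch is at top (333,243) and the crank at top (360,202). No brass lining shows in the notch, so the hole is under the disc.

Things that could be taken for the probe:
- **Black handle in the white stand:** scene (287,162), top (240,220).
- **Big black one:** scene (319,125), top (192,209).
- **Green one:** scene (238,135), top (247,268).
- **Orange one:** scene (332,182), top (243,177).

I choose the smaller black one in the stand. The crop confirms it: handle about 23 mm across, top at 0.199 m.

Next I move over the crank.

Call:
play_rows --pt "100 -0.477 0.259 0.02 -80" --pt "100 -0.477 0.259 0.02 -80" --pt "100 -0.477 0.259 0.02 -80" --pt "100 -0.477 0.259 0.02 -80" --pt "100 -0.477 0.259 0.02 -80" --pt "100 -0.477 0.259 0.02 -80" --pt "100 -0.477 0.259 0.02 -80" --pt "100 -0.477 0.259 0.02 -80" --pt "100 -0.477 0.259 0.02 -80" --pt "100 -0.477 0.259 0.02 -80"

```text
clock: 1.1
tool_pos: [0.5722, -0.2367, 0.2736]
orientation: [180.0, 0.0, -77.5]
force: [1.3, -0.7, -0.6]
opening: 0.0878
```

```bash
python3 -c "
from h import *
rel([(.5984,-.2053,.26,-24.2)]); print(get_obs())"
```

```text
[-0.025, -0.0324, 0.0136] -53.31
{'clock': 1.1, 'joint_pos': array([-4.43607971e+00,  1.60567306e+01, -8.26124813e+00, -4.17350774e-03,
       -6.56979755e+01,  1.69240832e+01]), 'qvel': array([ 41.08184323,  12.85229303,  15.02408546,   0.22702135,
        -2.29880977, -19.8211438 ]), 'tau': array([-3.39125074e+00, -5.40594149e+01,  2.66861969e+01,  6.47570014e+00,
        1.39289428e-02,  1.70254480e+00]), 'tool_pos': array([ 0.57217253, -0.23674424,  0.27356622]), 'orientation': array([ 1.79985844e+02,  8.28284200e-03, -7.75137156e+01]), 'force': array([ 1.34683296, -0.65128387, -0.64854737]), 'moment': array([-0.11429843,  0.05718829, -0.01916892]), 'opening': 0.08784752239915539}
```

Call:
play_rows --pt "100 -0.025 -0.032 0.014 -53.3" --pt "100 -0.025 -0.032 0.014 -53.3" --pt "100 -0.025 -0.032 0.014 -53.3" --pt "100 -0.025 -0.032 0.014 -53.3" --pt "100 -0.025 -0.032 0.014 -53.3" --pt "100 -0.025 -0.032 0.014 -53.3" --pt "100 -0.025 -0.032 0.014 -53.3" --pt "100 -0.025 -0.032 0.014 -53.3" --pt "100 -0.025 -0.032 0.014 -53.3" --pt "100 -0.025 -0.032 0.014 -53.3"

```text
clock: 2.1
tool_pos: [0.5972, -0.2075, 0.2596]
orientation: [180.0, 0.0, -24.6]
force: [-0.7, 0.3, -0.3]
opening: 0.0875
```

```bash
python3 -c "
from h import *
rel([(.5984,-.2053,.19,-24.2)]); print(get_obs()['joint_pos'])"
```

```text
[0.0001, -0.0025, 0.0696] -0.4
[-1.50107733e+00  1.78208429e+01 -7.66813337e+00 -4.17010109e-03
 -6.45319546e+01  6.68999719e+01]
```

Descend open around the crank, then narrow the jaws to a loose cage.

Call:
play_rows --pt "100 0.0 -0.0025 0.03 -0.4" --pt "100 0.0 -0.0025 0.05 -0.4" --pt "100 0.0 -0.0025 0.07 -0.4" --pt "100 0.0 -0.0025 0.07 -0.4" --pt "25 0.0 -0.0025 0.07 -0.4" --pt "25 0.0 -0.0025 0.07 -0.4" --pt "25 0.0 -0.0025 0.07 -0.4" --pt "25 0.0 -0.0025 0.07 -0.4" --pt "25 0.0 -0.0025 0.07 -0.4" --pt "25 0.0 -0.0025 0.07 -0.4"

```text
clock: 3.1
tool_pos: [0.5984, -0.2052, 0.19]
orientation: [-180.0, -0.0, -24.1]
force: [0.4, -0.2, -0.7]
opening: 0.045
```

```bash
python3 - <<'E'
from h import *
o=get_obs(); print(o['force'],o['opening'])
for n in('scene','top'):
    s=snapshot(n); save(s,n+'1.png')
a=cv2.imread('pics/scene1.png');b=cv2.imread('pics/top1.png')
r=lambda x:cv2.resize(x,(400,400),interpolation=cv2.INTER_CUBIC)
cv2.imwrite('pics/c2.png',np.hstack([r(a[200:340,140:280]),r(b[150:290,280:420])]))
# arc targets
for k in range(1,11):
    t=np.radians(-24.2-8.2*k); 
    rel([(.551+.052*np.cos(t),-.184+.052*np.sin(t),.19,-24.2-8.2*k)],o)
E
```

```text
[ 0.39016358 -0.15665078 -0.69780302] 0.0450126836794261
[-0.0005, 0.0075, 0.0] 8.26
[-0.0021, 0.0148, 0.0] 16.46
[-0.0047, 0.0217, 0.0] 24.66
[-0.0083, 0.0283, 0.0] 32.86
[-0.0127, 0.0342, 0.0] 41.06
[-0.018, 0.0394, 0.0] 49.26
[-0.024, 0.0439, 0.0] 57.46
[-0.0305, 0.0474, 0.0] 65.66
[-0.0375, 0.05, 0.0] 73.86
[-0.0448, 0.0515, 0.0] 82.06
```

View pics/c2.png

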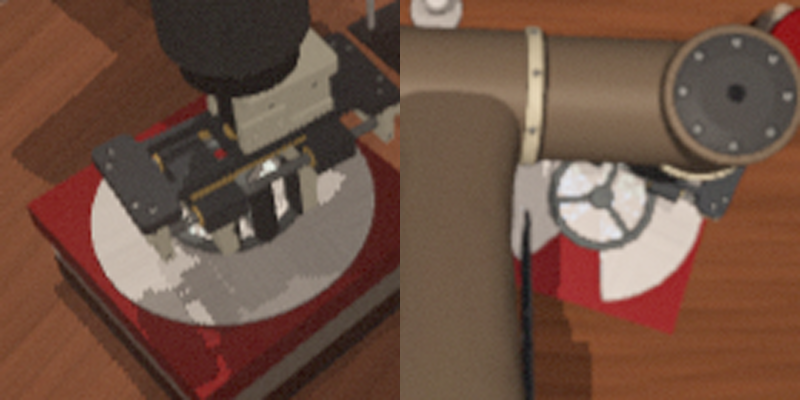

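The crank stands between the fingers (scene crop, centre right). Now I turn it clockwise.

Call:
play_rows --pt "24 0 0 0 0" --pt "24 0 0 0 0" --pt "24 0 0 0 0" --pt "24 -0.0005 0.0075 0 8.2" --pt "24 -0.0021 0.0148 0 16.4" --pt "24 -0.0047 0.0217 0 24.6" --pt "24 -0.0083 0.0283 0 32.8" --pt "24 -0.0127 0.0342 0 41" --pt "24 -0.018 0.0394 0 49.2" --pt "24 -0.018 0.0394 0 49.2"

```text
clock: 4.2
tool_pos: [0.5653, -0.2339, 0.1898]
orientation: [180.0, 0.0, -73.5]
force: [-1.0, -0.6, -0.8]
opening: 0.021
```

```bash
cat > look.py <<'E'
from h import *
import sys
k=sys.argv[1]
for n in('scene','top'):
    s=snapshot(n); save(s,n+k+'.png'); np.savez('pics/'+n+k+'.npz',**s)
a=cv2.imread(f'pics/scene{k}.png');b=cv2.imread(f'pics/top{k}.png')
r=lambda x:cv2.resize(x,(400,400),interpolation=cv2.INTER_CUBIC)
cv2.imwrite(f'pics/c{k}.png',np.hstack([r(a[210:350,150:290]),r(b[150:290,280:420])]))
o=get_obs(); print(o['force'],o['opening'],o['tool_pos'],o['orientation'])
E
python3 look.py 3; python3 - <<'E'
from h import *
o=get_obs()
for k in range(1,11):
    t=np.radians(-73.4-8.2*k); 
    rel([(.551+.052*np.cos(t),-.184+.052*np.sin(t),.19,-73.4-8.2*k)],o)
E
```

```text
[0.38042328 0.38718492 0.64400211] 0.020987173782042148 [ 0.56592816 -0.2338576   0.18987223] [ 1.79998765e+02 -9.41857714e-03 -7.30977856e+01]
[-0.0006, 0.0075, -0.0001] 8.5
[-0.0022, 0.0147, -0.0001] 16.7
[-0.0049, 0.0217, -0.0001] 24.9
[-0.0085, 0.0282, -0.0001] 33.1
[-0.013, 0.0341, -0.0001] 41.3
[-0.0183, 0.0393, -0.0001] 49.5
[-0.0243, 0.0437, -0.0001] 57.7
[-0.0308, 0.0473, -0.0001] 65.9
[-0.0378, 0.0498, -0.0001] 74.1
[-0.0451, 0.0513, -0.0001] 82.3
```

View pics/c3.png

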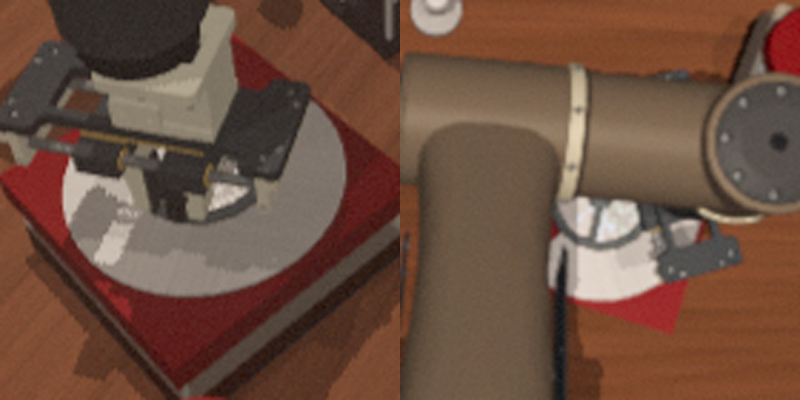

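Wheel follows. I continue another ~33°.

Call:
play_rows --pt "24 -0.0005 0.0075 0 8.2" --pt "24 -0.0021 0.0148 0 16.4" --pt "24 -0.0048 0.0217 0 24.6" --pt "24 -0.0084 0.0282 0 32.8" --pt "24 -0.0084 0.0282 0 32.8" --pt "24 -0.0084 0.0282 0 32.8"

```text
clock: 4.9
tool_pos: [0.5367, -0.2338, 0.1899]
orientation: [-180.0, -0.0, -105.8]
force: [-0.2, -0.6, 0.2]
opening: 0.0213
```

```bash
python3 look.py 4
```

```text
[-0.53197977  0.2664007   0.04722403] 0.021180823716085758 [ 0.53679117 -0.23377096  0.18972117] [ 1.79994348e+02 -2.29020921e-03 -1.05870490e+02]
```

View pics/c4.png

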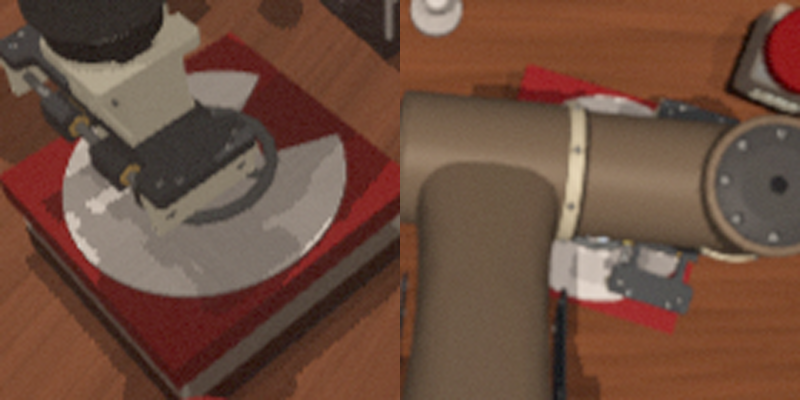

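View pics/scene4.png

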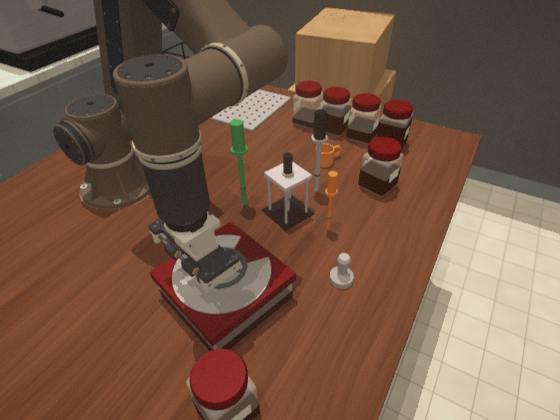

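The notch now opens towards the stand (scene ~(245,235)) and shows only plain lid, so the hole isn't at 74°. I go on to the far side.

```bash
python3 - <<'E'
from h import *
o=get_obs()
for k in range(1,13):
    t=np.radians(-105.8-7.5*k); 
    rel([(.551+.052*np.cos(t),-.184+.052*np.sin(t),.19,-105.8-7.5*k)],o)
print(o['joint_pos'])
E
```

```text
[-0.0002, 0.0067, -0.0003] 7.43
[-0.0015, 0.0133, -0.0003] 14.93
[-0.0037, 0.0198, -0.0003] 22.43
[-0.0067, 0.0259, -0.0003] 29.93
[-0.0105, 0.0315, -0.0003] 37.43
[-0.0149, 0.0367, -0.0003] 44.93
[-0.0201, 0.0412, -0.0003] 52.43
[-0.0257, 0.0449, -0.0003] 59.93
[-0.0318, 0.048, -0.0003] 67.43
[-0.0382, 0.0502, -0.0003] 74.93
[-0.0449, 0.0515, -0.0003] 82.43
[-0.0517, 0.0519, -0.0003] 89.93
[-4.40971197e+00  1.71517432e+01 -1.86940287e+01  1.38345456e-03
 -5.41602225e+01 -1.14615881e+01]
```

Call:
play_rows --pt "24 -0.0002 0.0067 0 7.5" --pt "24 -0.0015 0.0133 0 15" --pt "24 -0.0037 0.0198 0 22.5" --pt "24 -0.0067 0.0259 0 30" --pt "24 -0.0105 0.0315 0 37.5" --pt "24 -0.0149 0.0367 0 45" --pt "24 -0.0201 0.0412 0 52.5" --pt "24 -0.0257 0.0449 0 60" --pt "24 -0.0257 0.0449 0 60"

```text
clock: 5.9
tool_pos: [0.5004, -0.1964, 0.1898]
orientation: [180.0, -0.0, -166.1]
force: [0.4, -0.6, 0.1]
opening: 0.0211
```

```bash
python3 look.py 5; python3 - <<'E'
from h import *
o=get_obs()
for k in range(1,5):
    t=np.radians(-165.8-7.5*k); 
    rel([(.551+.052*np.cos(t),-.184+.052*np.sin(t),.19,-165.8-7.5*k)],o)
E
```

```text
[-0.1233371  -0.49154126 -0.23743025] 0.021122777447128614 [ 0.50082556 -0.19662091  0.18979978] [-1.79998839e+02  1.81009489e-02 -1.65796474e+02]
[-0.0002, 0.0067, -0.0002] 7.5
[-0.0015, 0.0134, -0.0002] 15.0
[-0.0037, 0.0198, -0.0002] 22.5
[-0.0067, 0.0259, -0.0002] 30.0
```

View pics/c5.png

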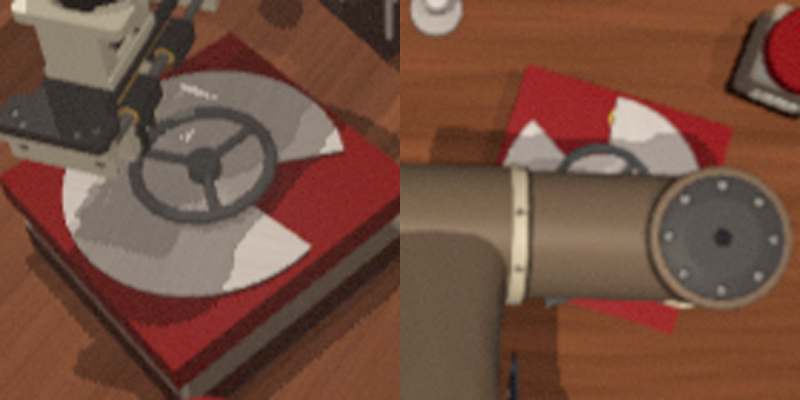

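A brass edge has appeared at the notch's right side (top crop (613,118)), so the hole is on the far side (~-16°). I finish the turn and then close on the crank to centre it.

Call:
play_rows --pt "24 -0.0002 0.0067 0 7.5" --pt "24 -0.0015 0.0134 0 15" --pt "24 -0.0037 0.0198 0 22.5" --pt "24 -0.0067 0.0259 0 30" --pt "24 -0.0069 0.0263 0 30.5" --pt "24 -0.0069 0.0263 0 30.5"

```text
clock: 6.6
tool_pos: [0.5011, -0.1695, 0.1897]
orientation: [180.0, 0.0, 163.7]
force: [-0.9, -0.2, -0.2]
opening: 0.0208
```

```bash
python3 look.py 6
```

```text
[ 1.03139665 -0.92151741 -0.42086497] 0.021035616602064766 [ 0.50097698 -0.16965397  0.18967588] [ 1.79995186e+02 -1.12673835e-03  1.63608871e+02]
```

View pics/c6.png

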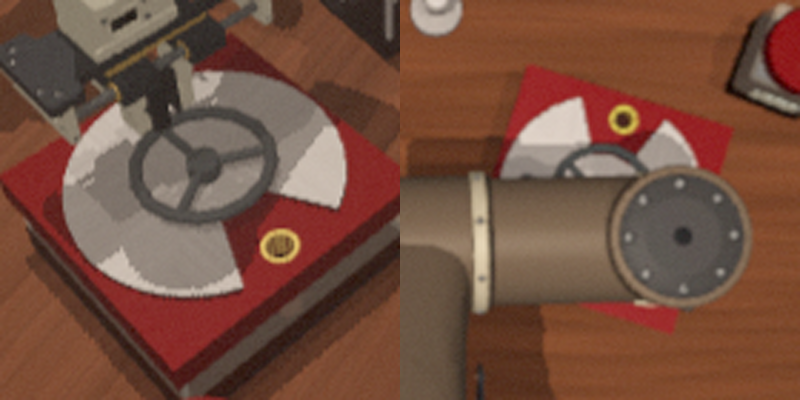

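The hole, with its brass ring, is visible in the notch. Next I measure the ring and the notch angle.

```bash
cat > mg.py <<'E'
from h import *
import sys
k=sys.argv[1]; ax=np.array([.551,-.184])
for n in('scene','top'):
    s=dict(np.load(f'pics/{n}{k}.npz')); h=cv2.cvtColor(s['frame'],cv2.COLOR_RGB2HSV)
    H,Wd=h.shape[:2]; v,u=np.mgrid[:H,:Wd]; P=onplane(s,np.c_[u.ravel(),v.ravel()],.09)[:,:2].reshape(H,Wd,2)
    D=P-ax; r=np.linalg.norm(D,axis=2)
    b=(h[...,0]>=15)&(h[...,0]<=35)&(h[...,1]>90)&(h[...,2]>110)&(r>.06)&(r<.115)
    if b.sum()>10:
        c=bigc(cv2.morphologyEx(b.astype(np.uint8),cv2.MORPH_CLOSE,np.ones((5,5))))[:,0]
        e=cv2.fitEllipse(c); g=onplane(s,[e[0]],.09)[0]; q=onplane(s,c,.09)[:,:2]; cc,R=circfit(q)
        print(n,'px',np.round(e[0],1),'guide ell',g.round(4),'circ',cc.round(4),'R',R.round(4),'r from axis',np.linalg.norm(g[:2]-ax).round(4),'ang',np.degrees(np.arctan2(g[1]-ax[1],g[0]-ax[0])).round(2))
    P=onplane(s,np.c_[u.ravel(),v.ravel()],.097)[:,:2].reshape(H,Wd,2); D=P-ax; r=np.linalg.norm(D,axis=2); th=np.degrees(np.arctan2(D[...,1],D[...,0]))
    wh=(h[...,1]<80)&(h[...,2]>85)
    for rad in (.075,.085,.095,.102):
        t=np.arange(-70,40,.25); w=np.c_[ax[0]+rad*np.cos(np.radians(t)),ax[1]+rad*np.sin(np.radians(t)),np.full(len(t),.097)]
        p=proj(s,w); m=cv2.remap(wh.astype(np.float32),p[:,0].astype(np.float32)[None],p[:,1].astype(np.float32)[None],cv2.INTER_LINEAR)[0]>.5
        i=np.argmin(abs(t+16.3)); a=i
        while a>0 and not m[a]: a-=1
        z=i+int(12/.25)
        while z<len(t)-1 and not m[z]: z+=1
        a=i-int(12/.25)
        while a>0 and not m[a]: a-=1
        print('  r',rad,'edges',t[a],t[z],'mid',(t[a]+t[z])/2)
E
python3 mg.py 6
```

```text
scene px [247.4 295.6] guide ell [ 0.6333 -0.2069  0.09  ] circ [ 0.6332 -0.2068] R 0.0139 r from axis 0.0855 ang -15.57
  r 0.075 edges -39.75 10.75 mid -14.5
  r 0.085 edges -39.75 11.25 mid -14.25
  r 0.095 edges -39.25 11.5 mid -13.875
  r 0.102 edges -39.25 11.25 mid -14.0
top px [338.9 244.7] guide ell [ 0.4711 -0.1525  0.09  ] circ [ 0.475  -0.1503] R 0.0356 r from axis 0.0859 ang 158.48
  r 0.075 edges -39.5 11.25 mid -14.125
  r 0.085 edges -38.5 12.0 mid -13.25
  r 0.095 edges -39.25 11.25 mid -14.0
  r 0.102 edges -39.25 11.75 mid -13.75
```

Call:
play_rows --pt "0 0 0 0 0" --pt "0 0 0 0 0" --pt "0 0 0 0 0" --pt "0 0 0 0 0" --pt "0 0 0 0 0"

```text
clock: 7.2
tool_pos: [0.5007, -0.1697, 0.1897]
orientation: [-180.0, -0.0, 163.4]
force: [-0.3, -2.4, -1.8]
opening: 0.0173
```

```bash
sed -i 's/&(r>.06)&(r<.115)/\&(r>.06)\&(r<.115)\&(D[...,0]>.04)/' mg.py; python3 look.py 7; python3 mg.py 7;python3 mg.py 6|grep px
```

```text
[ 0.73394783 -2.54672874 -1.16071693] 0.017484232028888973 [ 0.50078152 -0.16962167  0.18968243] [-1.79989833e+02 -5.76963424e-03  1.63365500e+02]
scene px [247.5 295.6] guide ell [ 0.6334 -0.2068  0.09  ] circ [ 0.6333 -0.2067] R 0.0139 r from axis 0.0855 ang -15.49
  r 0.075 edges -39.75 10.75 mid -14.5
  r 0.085 edges -40.75 11.25 mid -14.75
  r 0.095 edges -40.5 10.0 mid -15.25
  r 0.102 edges -40.5 11.0 mid -14.75
top px [357.9 191.5] guide ell [ 0.634  -0.2082  0.09  ] circ [ 0.6341 -0.2082] R 0.0143 r from axis 0.0865 ang -16.25
  r 0.075 edges -39.5 11.25 mid -14.125
  r 0.085 edges -40.25 10.25 mid -15.0
  r 0.095 edges -40.5 10.75 mid -14.875
  r 0.102 edges -39.5 11.5 mid -14.0
scene px [247.4 295.6] guide ell [ 0.6333 -0.2069  0.09  ] circ [ 0.6332 -0.2068] R 0.0139 r from axis 0.0855 ang -15.57
top px [357.9 191.5] guide ell [ 0.634  -0.2082  0.09  ] circ [ 0.6341 -0.2082] R 0.0143 r from axis 0.0865 ang -16.25
```

Call:
play_rows --pt "0 0 0.0006 0 0.6" --pt "0 0 0.0012 0 1.3" --pt "0 0 0.0012 0 1.3" --pt "0 0 0.0012 0 1.3"

```text
clock: 7.7
tool_pos: [0.5012, -0.1683, 0.1897]
orientation: [-180.0, -0.0, 162.1]
force: [-0.6, -3.4, -1.7]
opening: 0.0175
```

```bash
python3 look.py 8; python3 mg.py 8
```

```text
[ 0.71954183 -2.2948361  -2.18291871] 0.017746816156347343 [ 0.50114497 -0.16831508  0.18969456] [ 1.79999344e+02 -5.50083643e-03  1.62067539e+02]
scene px [247.5 295.6] guide ell [ 0.6334 -0.207   0.09  ] circ [ 0.6333 -0.2068] R 0.0139 r from axis 0.0855 ang -15.56
  r 0.075 edges -43.0 8.75 mid -17.125
  r 0.085 edges -41.75 9.25 mid -16.25
  r 0.095 edges -42.0 9.0 mid -16.5
  r 0.102 edges -42.75 8.75 mid -17.0
top px [357.9 191.5] guide ell [ 0.634  -0.2082  0.09  ] circ [ 0.6341 -0.2082] R 0.0143 r from axis 0.0865 ang -16.25
  r 0.075 edges -41.25 8.75 mid -16.25
  r 0.085 edges -41.5 10.0 mid -15.75
  r 0.095 edges -41.75 9.0 mid -16.375
  r 0.102 edges -41.75 9.75 mid -16.0
```

View pics/c8.png

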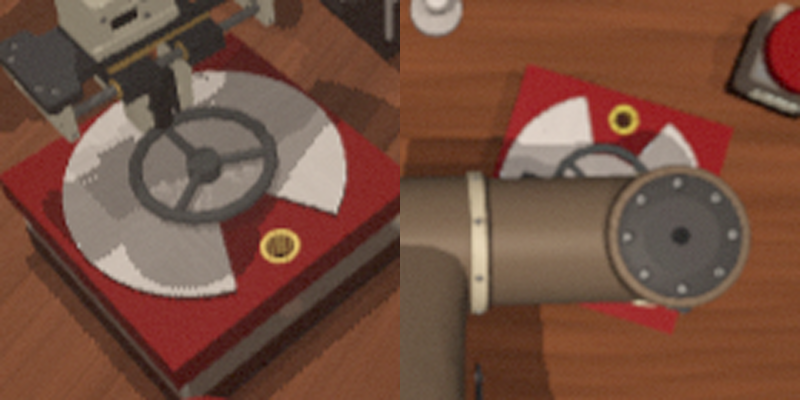

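The notch is centred on the ring (about -16.3° in both views). I release, lift, and rotate for the probe grasp.

Call:
play_rows --pt "40 0 0 0 0" --pt "40 0 0 0 0" --pt "40 0 0 0 0" --pt "40 0 0 -0.03 0" --pt "40 0 0 -0.07 0" --pt "100 0 0 -0.11 0" --pt "100 0 0 -0.11 -8.5" --pt "100 0 0 -0.11 -17" --pt "100 0 0 -0.11 -25.5" --pt "100 0 0 -0.11 -34"

```text
clock: 8.8
tool_pos: [0.5011, -0.1682, 0.3]
orientation: [180.0, 0.0, -163.6]
force: [-0.1, -0.2, -0.2]
opening: 0.0694
```

```bash
python3 look.py 9; python3 mg.py 9; python3 - <<'E'
from h import *
rel([(.535,.1435,.30,-135)])
E
```

```text
[-0.05663746 -0.55300973  0.46407385] 0.0774582318411255 [ 0.50116656 -0.16819811  0.29988721] [ 1.79995699e+02  1.81952353e-02 -1.63799466e+02]
scene px [247.6 295.6] guide ell [ 0.6336 -0.2067  0.09  ] circ [ 0.6336 -0.2065] R 0.0136 r from axis 0.0857 ang -15.35
  r 0.075 edges -43.0 8.75 mid -17.125
  r 0.085 edges -41.75 9.25 mid -16.25
  r 0.095 edges -43.0 9.0 mid -17.0
  r 0.102 edges -42.75 8.75 mid -17.0
top px [357.8 191.4] guide ell [ 0.6344 -0.2079  0.09  ] circ [ 0.6344 -0.2079] R 0.014 r from axis 0.0868 ang -16.01
  r 0.075 edges -41.25 8.75 mid -16.25
  r 0.085 edges -41.5 10.0 mid -15.75
  r 0.095 edges -41.75 9.0 mid -16.375
  r 0.102 edges -41.75 9.75 mid -16.0
[-0.1195, 0.2899, -0.0001] -28.8
```

The notch stayed put. I move over the probe.

Call:
play_rows --pt "100 0 0 0 -8" --pt "100 0 0 0 -16" --pt "100 -0.1195 0.29 0 -28.8" --pt "100 -0.1195 0.29 0 -28.8" --pt "100 -0.1195 0.29 0 -28.8" --pt "100 -0.1195 0.29 0 -28.8" --pt "100 -0.1195 0.29 0 -28.8" --pt "100 -0.1195 0.29 0 -28.8" --pt "100 -0.1195 0.29 0 -28.8" --pt "100 -0.1195 0.29 0 -28.8"

```text
clock: 9.9
tool_pos: [0.5358, 0.1456, 0.2993]
orientation: [180.0, -0.0, -135.2]
force: [0.5, -0.3, -0.6]
opening: 0.0872
```

Call:
play_rows --pt "100 0 0 0 0" --pt "100 0 0 0 0" --pt "100 0 0 0 0"

```text
clock: 10.2
tool_pos: [0.5357, 0.1422, 0.2999]
orientation: [-180.0, 0.0, -135.3]
force: [-0.3, -0.3, -0.3]
opening: 0.0872
```

```bash
python3 look.py 10; python3 - <<'E'
from h import *
rel([(.535,.1435,.222,-135)])
E
```

```text
[-0.03052128 -0.3383427   0.19181759] 0.08732909948346729 [0.53579061 0.14242822 0.29995856] [-1.79998111e+02  1.82876548e-02 -1.35243843e+02]
[-0.0002, 0.0013, 0.078] -0.24
```

View pics/scene10.png

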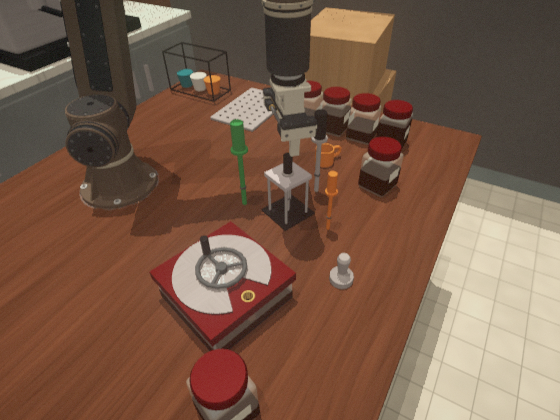

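Call:
play_rows --pt "100 0 0.0013 0.02 0" --pt "100 0 0.0013 0.04 0" --pt "100 0 0.0013 0.06 0" --pt "100 0 0.0013 0.078 0" --pt "100 0 0.0013 0.078 0" --pt "100 0 0.0013 0.078 0"

```text
clock: 10.9
tool_pos: [0.5351, 0.1439, 0.2222]
orientation: [-180.0, -0.0, -135.2]
force: [0.6, 0.3, 0.4]
opening: 0.0877
```

```bash
python3 - <<'E'
from h import *
a=snapshot('scene');save(a,'scene11.png'); b=snapshot('top');save(b,'top11.png')
a=cv2.imread('pics/scene11.png');b=cv2.imread('pics/top11.png')
r=lambda x:cv2.resize(x,(400,400),interpolation=cv2.INTER_CUBIC)
cv2.imwrite('pics/c11.png',np.hstack([r(a[90:230,220:360]),r(b[150:290,170:310])]))
rel([(.535,.1435,.222,-135)]); print(get_obs()['force'])
E
```

```text
[0.0009, -0.0003, 0.001] -0.15
[ 0.64252853  0.70377344 -0.86734789]
```

View pics/c11.png

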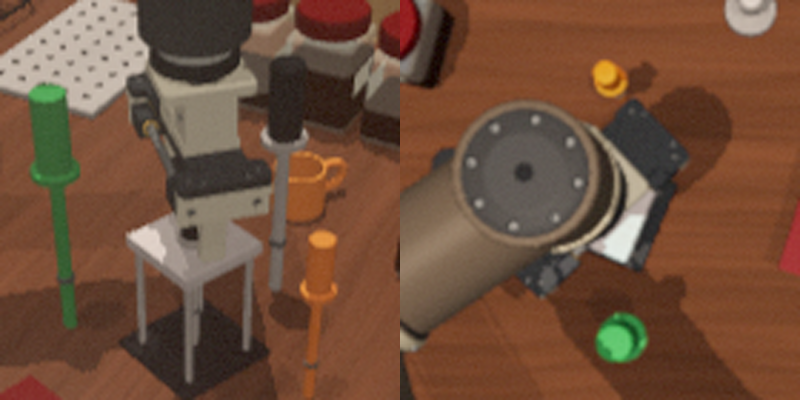

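The gripper straddles the handle, clear of the decoys. I close on it.

Call:
play_rows --pt "0 0 0 0 0" --pt "0 0 0 0 0" --pt "0 0 0 0 0" --pt "0 0 0 0 0" --pt "0 0 0 0 0" --pt "0 0 0 0 0" --pt "0 0 0 0 0" --pt "0 0 0 0 0" --pt "0 0 0 0 0" --pt "0 0 0 0 0"

```text
clock: 12.0
tool_pos: [0.5348, 0.1443, 0.2217]
orientation: [180.0, -0.0, -135.1]
force: [0.4, 0.2, 0.8]
opening: 0.0234
```

Call:
play_rows --pt "0 0 0 -0.01 0" --pt "0 0 0 -0.03 0" --pt "0 0 0 -0.05 0" --pt "0 0 0 -0.07 0" --pt "0 0 0 -0.09 0" --pt "0 0 0 -0.11 0" --pt "0 0 0 -0.13 0" --pt "0 0 0 -0.15 0" --pt "0 0 0 -0.17 0" --pt "0 0 0 -0.185 0"

```text
clock: 13.0
tool_pos: [0.5348, 0.1442, 0.4089]
orientation: [-180.0, 0.1, -135.1]
force: [0.4, -0.1, -1.4]
opening: 0.0231
```

Call:
play_rows --pt "0 0 0 0 0" --pt "0 0 0 0 0" --pt "0 0 0 0 0"

```text
clock: 13.3
tool_pos: [0.5344, 0.1442, 0.4057]
orientation: [180.0, -0.1, -135.1]
force: [0.3, 0.5, -0.7]
opening: 0.0234
```

```bash
python3 - <<'E'
from h import *
a=snapshot('scene');save(a,'scene12.png'); np.savez('pics/scene12.npz',**a); b=snapshot('top');save(b,'top12.png')
o=get_obs(); print(o)
g=(.6352,-.2080); d=np.array(g)-o['tool_pos'][:2]; print(d)
rel([(*g,.407,-135.1)])
E
```

```text
{'clock': 13.4, 'joint_pos': array([ 3.53564674e+01,  6.01922026e+00, -3.77039370e+00, -1.22788331e-02,
       -8.03053475e+01, -8.04956762e+01]), 'qvel': array([-0.10393002,  0.07538602,  0.30071508,  0.17937943, -0.06041794,
       -0.00110761]), 'tau': array([-6.87585678e-03, -4.00288975e+01,  3.11271751e+01,  7.47520253e+00,
       -7.61050195e-02, -1.62389701e-04]), 'tool_pos': array([0.5345628 , 0.14419038, 0.40577586]), 'orientation': array([ 1.79972386e+02, -9.16601899e-02, -1.35141264e+02]), 'force': array([ 0.82778312, -0.05129833, -1.0420414 ]), 'moment': array([0.06207708, 0.05504172, 0.01103156]), 'opening': 0.023028373296563088}
[ 0.1006372  -0.35219038]
[0.1771, -0.3206, -0.0012] -0.04
```

View pics/scene12.png

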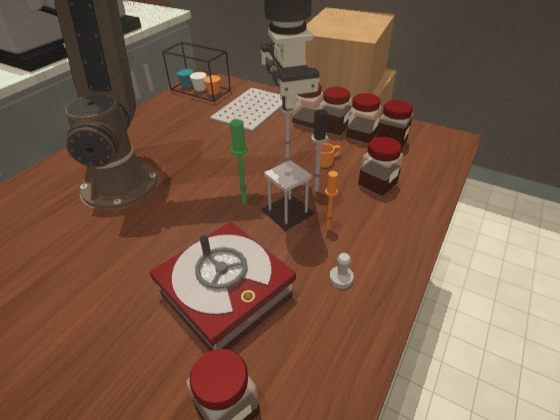

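The probe is lifted, its rod visible at scene (287,130) above the stand. I carry it over the hole.

Call:
play_rows --pt "0 0.009 -0.016 0 0" --pt "0 0.025 -0.046 0 0" --pt "0 0.046 -0.084 0 0" --pt "0 0.068 -0.123 0 0" --pt "0 0.09 -0.163 0 0" --pt "0 0.112 -0.203 0 0" --pt "0 0.133 -0.241 0 0" --pt "0 0.152 -0.275 0 0" --pt "0 0.167 -0.302 0 0" --pt "0 0.177 -0.3205 0 0"

```text
clock: 14.4
tool_pos: [0.6356, -0.21, 0.4053]
orientation: [179.9, -0.1, -135.2]
force: [-0.7, 0.7, -1.5]
opening: 0.0236
```

Call:
play_rows --pt "0 0 0 0 0" --pt "0 0 0 0.03 0" --pt "0 0 0 0.055 0" --pt "0 0 0 0.065 0" --pt "0 0 0 0.065 0" --pt "0 0 0 0.065 0" --pt "0 0 0 0.065 0"

```text
clock: 15.1
tool_pos: [0.636, -0.2077, 0.3434]
orientation: [-179.9, 0.1, -135.1]
force: [-0.1, -1.0, -0.7]
opening: 0.0237
```

```bash
cat > look2.py <<'E'
from h import *
import sys
k=sys.argv[1]
for n in('scene','top'):
    s=snapshot(n); save(s,n+k+'.png'); np.savez('pics/'+n+k+'.npz',**s)
a=cv2.imread(f'pics/scene{k}.png');b=cv2.imread(f'pics/top{k}.png')
r=lambda x,w:cv2.resize(x,(w,600),interpolation=cv2.INTER_CUBIC)
cv2.imwrite(f'pics/c{k}.png',np.hstack([r(a[200:320,200:300],500),r(b[140:240,320:370],300)]))
o=get_obs(); print(o['force'],o['opening'],o['tool_pos'],o['orientation'],o['moment'])
E
python3 look2.py 13
```

```text
[ 0.48336936 -0.11798873 -1.03790655] 0.02365088544268828 [ 0.63586546 -0.20766385  0.34314946] [-1.79904035e+02  7.39087037e-02 -1.35126488e+02] [0.04892261 0.04011162 0.01603864]
```

View pics/c13.png

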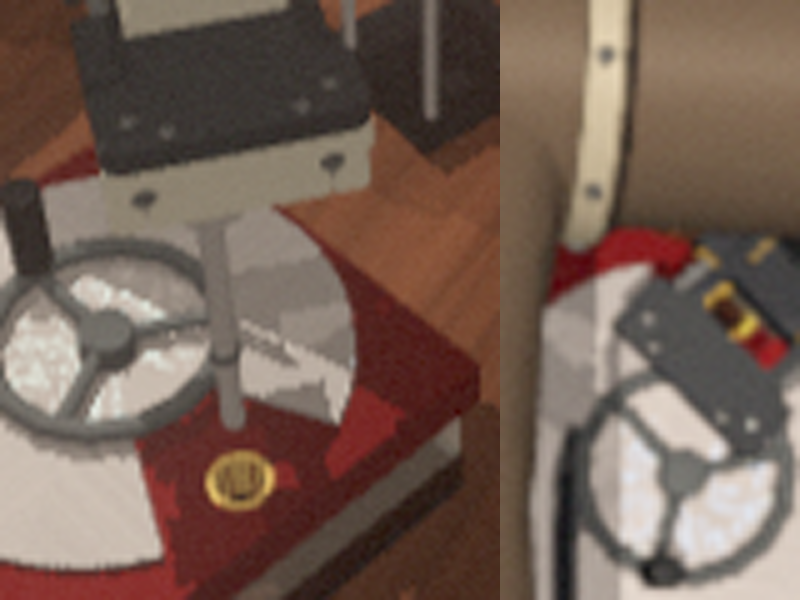

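```bash
cat > rod.py <<'E'
from h import *
import sys
k=sys.argv[1]; tx,ty,tz=map(float,sys.argv[2:5])
s=dict(np.load(f'pics/scene{k}.npz')); W=world(s)
zt=tz-.0467-.165
m=(np.linalg.norm(W[...,:2]-[tx,ty],axis=2)<.02)&(W[...,2]>max(zt,.1)-.01)&(W[...,2]<tz-.047-.035-.003)
v,u=np.nonzero(m); rows=[]
# width 10mm rod: per-row mid column
for r in range(v.min(),v.max()+1):
    c=u[v==r]
    if len(c): rows.append((r,(c.min()+c.max())/2,len(c)))
rows=np.array(rows)
zs=np.linspace(max(zt,.1),tz-.09,40); pp=proj(s,np.c_[np.full(40,tx),np.full(40,ty),zs])
print('row  mid width  pred(mid by tool axis) diff')
for r in rows: print(r.round(1), round(float(np.interp(-r[0],-pp[::1,1] if pp[0,1]<pp[-1,1] else -pp[:,1],pp[:,0])),2))
print('tip pred px',proj(s,[[tx,ty,zt]]),'collar pred',proj(s,[[tx,ty,zt+.045]]))
print('W med',np.median(W[m],axis=0))
print('px/m', (proj(s,[[tx+.01,ty,.09],[tx,ty+.01,.09],[tx,ty,.1]])-proj(s,[[tx,ty,.09]])))
print('ring pred at tool axis', proj(s,[[tx,ty,.09]]))
E
python3 rod.py 13 .6359 -.2077 .3432; python3 mg.py 13|grep px
python3 -c "
import cv2;a=cv2.imread('pics/scene13.png')[235:305,215:275];cv2.imwrite('pics/z13.png',cv2.resize(a,None,fx=8,fy=8,interpolation=cv2.INTER_NEAREST))"
```

```text
row  mid width  pred(mid by tool axis) diff
[245. 243.   3.] 242.3
[246. 242.   5.] 242.42
[247. 242.   5.] 242.53
[248. 242.   5.] 242.65
[249. 242.   5.] 242.77
[250. 242.   5.] 242.88
[251. 242.   5.] 243.0
[252.  242.5   6. ] 243.11
[253.  242.5   6. ] 243.23
[254. 243.   5.] 243.35
[255. 243.   5.] 243.46
[256. 243.   5.] 243.58
[257. 243.   5.] 243.7
[258. 243.   5.] 243.81
[259. 243.   5.] 243.93
[260.  243.5   6. ] 244.04
[261.  243.5   6. ] 244.16
[262. 244.   5.] 244.28
[263. 244.   5.] 244.39
[264. 244.   5.] 244.51
[265. 244.   5.] 244.63
[266.  243.5   4. ] 244.74
[267.  244.5   6. ] 244.86
[268.  244.5   6. ] 244.97
[269.  244.5   6. ] 245.09
[270.  244.5   5. ] 245.21
[271.  244.5   6. ] 245.32
[272. 245.   5.] 245.44
[273. 245.   5.] 245.56
[274. 245.   5.] 245.67
[275. 245.   5.] 245.79
[276. 245.   5.] 245.9
[277. 245.   5.] 246.02
[278. 246.   5.] 246.14
[279. 246.   5.] 246.25
[280. 246.   5.] 246.37
[281. 246.   5.] 246.49
[282. 246.   5.] 246.6
[283. 246.   5.] 246.72
[284.  246.5   4. ] 246.83
[285. 246.   1.] 246.84
tip pred px [[246.84423903 284.08936326]] collar pred [[245.17676083 269.74196084]]
W med [ 0.63784253 -0.21169166  0.19620987]
px/m [[ 4.04086935  1.98304793]
 [ 2.62631278 -3.4725058 ]
 [-0.33520096 -2.88415347]]
ring pred at tool axis [[248.27263244 296.37961987]]
scene px [247.5 295.7] guide ell [ 0.6336 -0.207   0.09  ] circ [ 0.6335 -0.2069] R 0.0135 r from axis 0.0858 ang -15.55
top px [357.2 189.3] guide ell [ 0.6407 -0.206   0.09  ] circ [ 0.6438 -0.2092] R 0.0157 r from axis 0.0923 ang -13.78
```

View pics/z13.png

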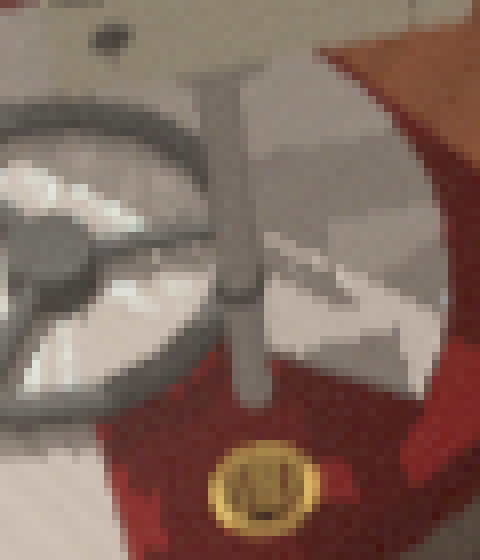

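The rod tip is at scene (246,285), the collar at about (245,272), the ring at (247.5,295.7). Rod and ring show the same ~0.6 px bias, so the tool axis is within ~0.5 mm of the hole's axis, and the rod is upright. I fine-centre and lower just into the hole.

```bash
python3 -c "
from h import *
rel([(.6355,-.208,.343,-135.1),(.6355,-.208,.295,-135.1)]);print(get_obs()['tool_pos'])"
```

```text
[0.0005, 0.0, 0.0001] -0.03
[0.0005, 0.0, 0.0481] -0.03
[ 0.63586546 -0.20766385  0.34314946]
```

Call:
play_rows --pt "0 0.0005 0 0 0" --pt "0 0.0005 0 0.008 0" --pt "0 0.0005 0 0.016 0" --pt "0 0.0005 0 0.024 0" --pt "0 0.0005 0 0.032 0" --pt "0 0.0005 0 0.04 0" --pt "0 0.0005 0 0.048 0" --pt "0 0.0005 0 0.048 0" --pt "0 0.0005 0 0.048 0"

```text
clock: 16.1
tool_pos: [0.6351, -0.2081, 0.2936]
orientation: [180.0, -0.0, -135.1]
force: [1.1, 0.4, -0.2]
opening: 0.0233
```

```bash
python3 look2.py 14; python3 -c "
import cv2;a=cv2.imread('pics/scene14.png')[235:315,210:290];cv2.imwrite('pics/z14.png',cv2.resize(a,None,fx=7,fy=7,interpolation=cv2.INTER_NEAREST))"; python3 mg.py 14|grep px
```

```text
[ 0.44206973  0.44908219 -0.7772332 ] 0.023732368163833388 [ 0.6353725  -0.20812485  0.29422672] [-1.79961871e+02  2.19773166e-02 -1.35133275e+02] [0.0170471  0.10076061 0.01135227]
scene px [247.5 295.7] guide ell [ 0.6335 -0.207   0.09  ] circ [ 0.6334 -0.2069] R 0.0135 r from axis 0.0857 ang -15.59
top px [355.7 192.7] guide ell [ 0.63   -0.2017  0.09  ] circ [ 0.632  -0.2042] R 0.0102 r from axis 0.081 ang -12.63
```

View pics/z14.png

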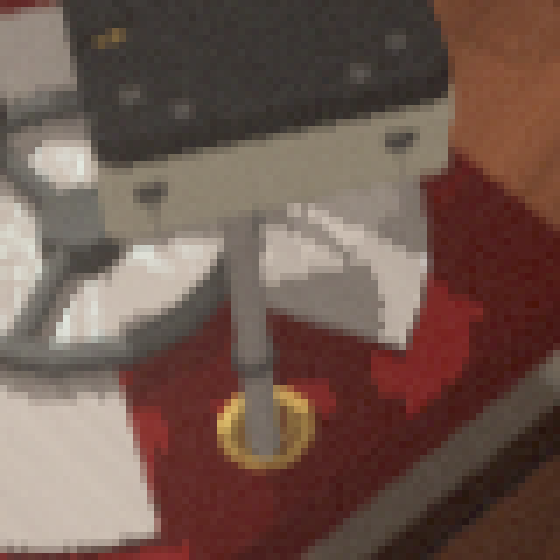

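The rod enters the ring centrally (rod at zoom x≈265, ring 218–314). I lower to collar level.

Call:
play_rows --pt "0 0 0 0.006 0" --pt "0 0 0 0.012 0" --pt "0 0 0 0.018 0" --pt "0 0 0 0.024 0" --pt "0 0 0 0.03 0" --pt "0 0 0 0.035 0" --pt "0 0 0 0.0375 0" --pt "0 0 0 0.0375 0" --pt "0 0 0 0.0375 0" --pt "0 0 0 0.0375 0"

```text
clock: 17.2
tool_pos: [0.6353, -0.2081, 0.2566]
orientation: [-180.0, 0.0, -135.1]
force: [-0.4, -0.0, -1.1]
opening: 0.0236
```

```bash
python3 look2.py 15; python3 -c "
import cv2;a=cv2.imread('pics/scene15.png')[260:320,215:285];cv2.imwrite('pics/z15.png',cv2.resize(a,None,fx=10,fy=10,interpolation=cv2.INTER_NEAREST))"; python3 mg.py 15; python3 -c "
from h import *
s=dict(np.load('pics/scene15.npz'))
for z in (.092,.088): print(proj(s,[[.6355,-.208,z],[.6355+.0034,-.208-.0055,z]])-[.6,.6])"
```

```text
[-0.69191403 -0.67757136 -1.50371055] 0.023364630155662237 [ 0.63523714 -0.20805703  0.25656003] [-1.79977708e+02  1.75650735e-02 -1.35135775e+02] [0.04803555 0.03622502 0.05375209]
scene px [247.5 295.7] guide ell [ 0.6336 -0.2071  0.09  ] circ [ 0.6335 -0.207 ] R 0.0134 r from axis 0.0858 ang -15.62
  r 0.075 edges -41.5 8.75 mid -16.375
  r 0.085 edges -41.75 9.25 mid -16.25
  r 0.095 edges -42.0 9.0 mid -16.5
  r 0.102 edges -42.75 8.75 mid -17.0
[[247.3653536  295.23265444]
 [247.27443376 297.84513117]]
[[247.49912802 296.37679632]
 [247.40930376 298.98744306]]Traceback (most recent call last):
  File "mg.py", line 11, in <module>
    e=cv2.fitEllipse(c); g=onplane(s,[e[0]],.09)[0]; q=onplane(s,c,.09)[:,:2]; cc,R=circfit(q)
cv2.error: OpenCV(4.12.0) /io/opencv/modules/imgproc/src/shapedescr.cpp:361: error: (-201:Incorrect size of input array) There should be at least 5 points to fit the ellipse in function 'fitEllipseNoDirect'
```

View pics/z15.png

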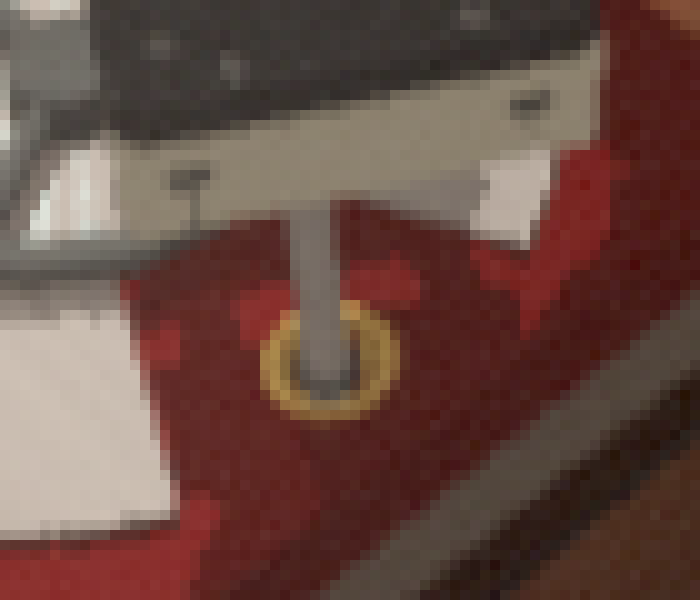

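The collar's dark band sits at the mouth (rows 297.5–299.5, predicted 297.8–299.0). It is about 0.4 px left of the ring's centre, so I nudge by 0.5 mm and settle.

Call:
play_rows --pt "0 -0.0005 0 0 0" --pt "0 -0.0005 0 0 0" --pt "0 -0.0005 0 0 0" --pt "0 -0.0005 0 0 0" --pt "0 -0.0005 0 0 0"

```text
clock: 17.8
tool_pos: [0.6355, -0.2077, 0.2562]
orientation: [180.0, 0.0, -135.1]
force: [-0.3, -0.0, -1.8]
opening: 0.0232
```

```bash
python3 look2.py 16; python3 -c "
import cv2;a=cv2.imread('pics/scene16.png')[260:320,215:285];cv2.imwrite('pics/z16.png',cv2.resize(a,None,fx=10,fy=10,interpolation=cv2.INTER_NEAREST))"
```

```text
[-0.85310067  0.52964339 -1.2700216 ] 0.023539578104445458 [ 0.63547006 -0.20770311  0.2562245 ] [ 1.79998283e+02 -2.10412876e-03 -1.35136938e+02] [-0.00463838  0.04843134 -0.01459351]
```

View pics/z16.png

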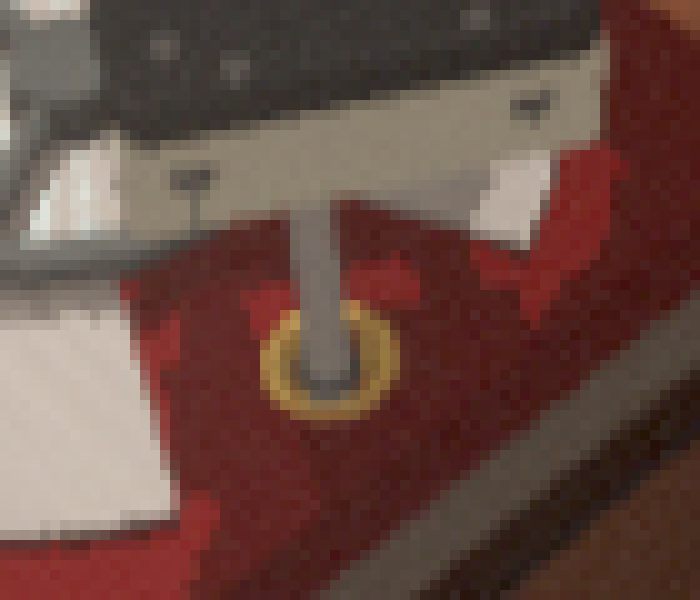

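View pics/scene16.png

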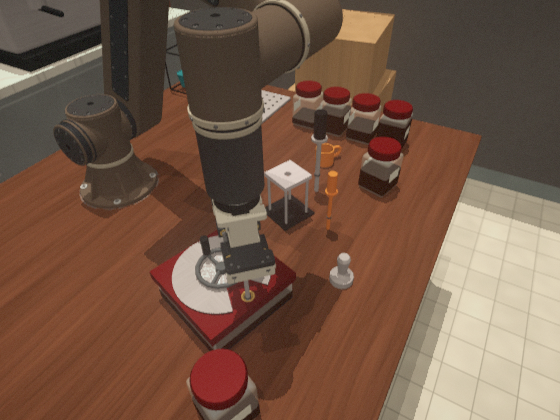

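The collar is centred and level in the ring (zoom (328,380)), bystanders are undisturbed, and force is about 1 N (the probe's weight). I hand in.

```bash
python3 -c "
from plant import close_job; print(close_job())"
```

```text
the job is handed in; nothing more can be done
None
```

I finished the task and handed the job in at about 18 s of the 72 s allowed; no verdict came back.

- **Shutter:** I turned the crank about 172° clockwise until the brass-lined hole appeared on the far side, then centred the notch on it. The notch middle read about -16.3° (single readings -15.75° to -17°) against about -16° for the hole, and it stayed there after I let go.
- **Probe:** I took the smaller black-handled probe from the stand and lowered it upright through the hole. I ended still holding it, with the collar at the mouth.

**Last checks:**
- The rod is within about 0.5 mm of the hole's centre in the scene view.
- The collar is level with the mouth to about 1 mm.
- Tilt reads under 0.1°.
- The outside force reads about 1–2 N, roughly the probe's weight, so there was no sign of contact.
- The jars, cup and tamper were not touched.

**Disagreements and gaps:**
- The camera put the hole 85.5–87 mm from the wheel's axis instead of 88 mm. I put this down to the 2 mm calibration error and centred the rod against the ring in the same picture.
- The arm blocked the top camera at the end, so the final centring rests on the scene view alone.

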